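# Clip the test tag on the pressure manifold

### The arm

A 6-joint arm with a two-finger parallel gripper is mounted at the origin on the work surface. World frame = base frame: x ahead of the robot, y to its left, z up, the work surface at z = 0. Lengths are in mm, angles in rad, forces in N, time in s.
With the tool pointing down it reaches from about 275 to 1000 mm from the base axis. Payload 8.4 kg.
Tool frame: the origin (TCP) lies at the very end of the fingers, on their centre line; the grasp point (between the pads) lies 19 mm behind it; y points along the fingers, x is the direction in which the jaws open and shut, and the axes are right-handed (so a half turn about y gives the same grasp; the last joint's range is limited). The gripper opens to 85 mm and grips with 20 to 120 N. Pads are 22 mm wide; open, the fingers measure 114 mm over their backs; the gripper's body (76 mm by 85 mm) begins 54 mm behind the grasp point. The pads swing forward as they close: fully open they stand 13 mm farther back than shut.
Start: joints at [1.19, 0.353, 1.633, -0, 1.155, -0.002], TCP at [231.127, 580.696, 231.281] pointing down, gripper open.
Joint ranges: [-2.63, 2.63], [-0.92, 2.1], [0.06, 2.66], [-1.3, 4.44], [0, 2.69], [-3.02, 3.02]. Speed limits (rad/s): [2.22, 2.22, 2.79, 3.14, 3.14, 3.14].

### API

Orientations are given as [roll, pitch, yaw] about the fixed x, y, z axes, in that order (R = Rz(yaw) Ry(pitch) Rx(roll)).
In Python, from rig import r gives the robot as it stands.
- The arm moves only by the tool servo_tool, never from a script. Its argument "motion" is a list of rows, each a list of 7 numbers: the opening, from -1 (shut) to 1 (fully open), then the shift along the tool's x, y, z in m, then the turn, a rotation vector about the tool's x, y, z in units of 10 degrees (1.0 is 10 degrees). A call has 1 to 12 rows; each row is the pose to reach, as a shift and turn from the pose commanded when the call began, along the tool's axes at that moment; what a row does not reach only later rows make up. A row lasts 1/8 s, in which the tool goes at most 62.5 mm and 10.7 degrees, less where a joint would pass 70% of its speed; a pose out of reach is approached as far as the arm can. A call with a gripper value outside its range is refused whole. The fingers move at their own pace and stop on an object; "grip_force" is the grip in N (left out, the last holds). Time passes only in rows, so rows that repeat a pose let the fingers close. It gives the time, the measured TCP pose, the force and the opening at its end, in the units of the state.
- r.sense(): the state, without advancing time (a new reading comes with each control period).
- r.grab_frame(name): name is "side" or "top" or "wrist"; returns the picture (400x640x3 uint8, red, green, blue); there is no depth.
- r.calibration(name): a dict with "fx", "fy", "cx", "cy" (pixels), "R" (3x3) and "t" (3): a world point X has camera coordinates R X + t; the wrist camera has in their place "mount" (4x4, takes a point from camera to tool coordinates, whose origin is the TCP and whose axes are the tool frame's). Camera axes: x right, y down, z forward; pixel columns grow to the right and rows downward; lengths in mm; the calibration is good to about 2 mm. A picture is of the moment at which its call begins: read the wrist's pose just before it. calibration takes no time and is no camera call.
- r.sign_off(): hands the job in, once; it reports no verdict.
The state is a dict: "clock": time; "qpos": joint angles; "qvel": joint speeds; "joint_efforts": joint torques, N m; "eef_pos": TCP position; "tcp_rot": TCP orientation; "contact_force": force on the tool from outside, world axes, zero at the start; "wrist_torque": the same for the moment, N m; "opening": opening from 0.0 (shut) to 1.0 (fully open).
Only numpy, scipy, OpenCV 4.12 (cv2) and the standard library are available. Lean on these libraries where they do the work, as an engineer would, in place of code of your own. Each camera call takes 0.05 s, during which the arm holds its last target. There are 200 camera calls.

### The job

A bib cock is on pressure test, so hang the snap-hook tag that lies on the bench mat on the eye bolt at the end of the brass manifold: push the hook's sprung gate open against the ring, work the hook on until the gate snaps shut behind the ring, and pull the hook back with about 10 N, ring in the nose bend, to prove that it holds. Then let go so that the tag hangs freely from the ring, nose up, and wait until it has stopped swinging. Go by feel, never more than 20 N of hook on eye bolt while you hold it, and leave the red rocker switch, the spanner, the acrylic pipe stub and the fixture block as they are.

Things in the scene. Friction and masses are not known exactly. Their poses are not given: they have to be found in the camera images.
- snaphook: Loose steel snap hook with an aluminium tally plate on its tail, lying flat, 10 mm thick, about 0.18 kg. Origin: underside, middle of the flat grip shank (18 mm wide in y, x -19 to +19 mm). x runs from tail to nose, z up. Tally 44 x 40 x 3 mm, x -56 to -12 mm. The hook is a loop of 10 mm round bar: spine on +y, gate on -y, nose bend at +x, outside at x = 107 mm.
- hook_seat (a point): Where the ring's bar lies when seated in the hook's nose bend: 90 mm in x, 0 in y, 5 mm in z from the snaphook's origin, axes as its. The bend is a half circle about x = 85 mm, y = 0, centre line of its bar 17 mm in radius; the spine's centre line is at y = +17 mm. Clear width inside, nose to spine, 24 mm.
- nose_tip (a point): Rounded end of the hook's nose, beside the gate's free end: 73 mm in x, -17 mm in y, 5 mm in z from the snaphook's origin. The ring must enter between here and the hinge, and be about 12 mm past the line of the shut gate before it clears the nose. Axes as the snaphook's.
- gate_press (a point): Point on the shut gate's centre line 4 mm short of its free end (66 mm in x, -17 mm in y, 5 mm in z from the snaphook's origin, axes as its): press the ring's bar here. A bar pressed nearer the hinge than x = 61 mm brings the gate to its stop before the bar has passed the nose; beyond x = 68 mm it lands on the nose.
- gate (a joint): The hook's sprung gate: round bar 7 mm thick, 40 mm long, hinged at x = 30 mm, y = -17 mm of the snaphook. 0 = shut; grows as it swings inward (to +y, the spine) up to a hard stop at 0.69 rad. The spring shuts it with 0.09 N m when shut to 0.17 N m fully open: 2 to 5 N near the free end. It snaps shut when the ring's bar slips off its free end.
- manifold: Fixed brass pressure test manifold: 45 mm square bar, 280 mm long in y, on grey pedestals, its axis 178 mm above the origin (middle of the base's underside). x points to its back, away from the robot. On it: gauge (top at 295 mm, y = 20 mm), bib cock (reaching 124 mm to -x at y = -85 mm), switch box (-y end), eye bolt (+y end, clear all round).
- eye_centre (a point): Centre of the eye bolt's ring: x = 0, y = 185 mm, z = 178 mm in the manifold's frame, axes as its. The ring is rigid, of 12 mm round steel, 30 mm inside and 54 mm outside diameter, upright in the manifold's y-z plane. A tag let go on the ring drops nose up on the ring's lower side and swings for about 5 s.
- eye_bar (a point): Centre of the ring's bar at its outermost side, 21 mm in +y from the ring's centre; the bar runs vertically here. Clip the hook on here: hook level, its x along the manifold's x, gate facing the manifold, pushed in the manifold's -y; with the bar past the nose, draw the hook to -x so the bar goes to the nose bend and the gate snaps shut.
- rocker (a joint): Red rocker switch on top of the switch box at the manifold's -y end; 0 as it stands, 0.34 rad when pressed over. To be left alone.
- spanner: Steel spanner, 180 mm long, lying on the mat; to be left alone. Origin at its middle, underside; x along it.
- pipe_stub: Clear acrylic pipe stub, 44 mm outside diameter, 90 mm tall, standing on the mat; to be left alone. Origin: centre of its underside.
- fixture_block: Grey cast aluminium fixture block, 90 x 60 x 45 mm, two round blind holes in its top; to be left alone. Origin: centre of its underside.
There are look-alikes about, which are no part of the job. Leave any green or turquoise look-alike of the snaphook alone.

How it is judged (in metres and radians):
On the way, in this order (a step that is already met when the one before it is completed fails the run):
1. the gate is pushed open by the eye bolt's ring (value of joint gate above 0.3 rad and contact force between gate and manifold above 0.5 N), for 0.05 s.
2. the gate has snapped shut behind the ring and the hook is pulled back on it with over 7 N, the ring's bar seated in the nose bend (value of joint gate below 0.06 rad and contact force between snaphook and manifold above 7 N and x of eye_bar in the frame of hook_seat between -0.006 and 0.008 m and y of eye_bar in the frame of hook_seat between -0.012 and 0.012 m and z of eye_bar in the frame of hook_seat between -0.015 and 0.015 m), for 0.3 s.
At the end, for the whole second after the job is handed in: The tag hangs from the eye bolt's ring by its hook with the gate shut (within 0.06 rad): the inside of the nose bend (hook_seat) within 30 mm of the ring's centre, the hook's length within 0.6 rad of upright with the nose up, released and no longer swinging about (under 200 mm/s) (distance between hook_seat and eye_centre below 0.03 m and angle between snaphook's own x axis and vertical below 0.6 rad and value of joint gate below 0.06 rad and linear speed of snaphook below 0.2 m/s); the robot touches nothing.
It fails at once if the hook, while held, is pressed on the eye bolt or manifold with more than 20 N (contact force between snaphook and manifold above 20 N and contact force between the fingers and snaphook above 1 N).
It fails at once if the rocker switch is pressed over (value of joint rocker above 0.12 rad).
It fails at once if the spanner is moved by more than 15 mm (distance of spanner from where it was at the start of the episode above 0.015 m).
It fails at once if the pipe stub is moved by more than 15 mm (distance of pipe_stub from where it was at the start of the episode above 0.015 m).
It fails at once if the fixture block is moved by more than 15 mm (distance of fixture_block from where it was at the start of the episode above 0.015 m).
It also fails if it takes over 51 s, if anything falls off the work surface, if the arm or the gripper's body presses on something with over 40 N, if the wrist force passes 120 N, or if a joint passes its speed limit or range.

## Working session

There is one attempt and no reset: what is moved stays moved. The work goes in short steps, Python scripts to look and compute and a tool call to move; the robot and the scene stay as the last step left them, time stands still between calls to the robot, and variables do not carry over. Pictures are saved under pics/ and viewed, on a budget of 10 in all, crops included, one or two more only if the job needs it, and the job is handed in when it is done.

Besides the shell and the picture viewer there is one more tool, called after "Emit:" as name(argument=value, ...), one argument or row to a line, values as JSON. servo_tool: Moves the arm, as the interface text tells. Its arguments: {"type":"object","properties":{"motion":{"type":"array","items":{"type":"array","items":{"type":"number"}}},"grip_force":{"type":"number"}},"required":["motion"]}

```bash
ls; mkdir -p pics; python3 - <<'E'
from rig import r
import cv2, numpy as np, json
s=r.sense(); print(s)
for n in ("top","side","wrist"):
    c=r.calibration(n); print(n,{k:np.round(v,4).tolist() for k,v in c.items()})
    cv2.imwrite(f"pics/{n}0.png",r.grab_frame(n)[:,:,::-1])
E
```

```text
pics
{'clock': 0.0, 'qpos': array([ 1.18963662e+00,  3.53652079e-01,  1.63413820e+00, -1.28786529e-05,
        1.15518688e+00, -2.40227105e-03]), 'qvel': array([ 0.00077422,  0.00017987,  0.00114356, -0.00032658,  0.00087648,
        0.00095023]), 'joint_efforts': array([-1.80356169e-04, -6.05243325e+01, -3.42060399e+01, -1.19553852e-04,
        9.41825216e-03, -7.19348463e-05]), 'eef_pos': array([230.93251658, 580.26065703, 230.5574821 ]), 'tcp_rot': array([-1.57080478e+00,  1.38452463e-03,  1.19204409e+00]), 'contact_force': array([ 0.00761432, -0.49580832, -0.15441368]), 'wrist_torque': array([-0.03848732, -0.00201902,  0.05024465]), 'opening': 1.0020805744014099}
top {'fx': 365.0212, 'fy': 365.0212, 'cx': 325.6689, 'cy': 208.1073, 'R': [[0.0053, -1.0, -0.0069], [-0.9946, -0.0046, -0.1035], [0.1035, 0.0074, -0.9946]], 't': [62.8829, 609.8643, 971.8795]}
side {'fx': 444.7358, 'fy': 444.7358, 'cx': 317.5838, 'cy': 211.0658, 'R': [[0.7443, -0.6675, -0.0207], [-0.3638, -0.3793, -0.8507], [0.56, 0.6407, -0.5252]], 't': [-408.7965, 344.4305, 999.7587]}
wrist {'fx': 323.9262, 'fy': 323.9262, 'cx': 324.9804, 'cy': 200.5481, 'mount': [[1.0, 0.0003, 0.0012, 0.3679], [-0.0011, -0.2919, 0.9565, -141.7105], [0.0006, -0.9565, -0.2919, 74.6547], [0.0, 0.0, 0.0, 1.0]]}
```

View pics/top0.png

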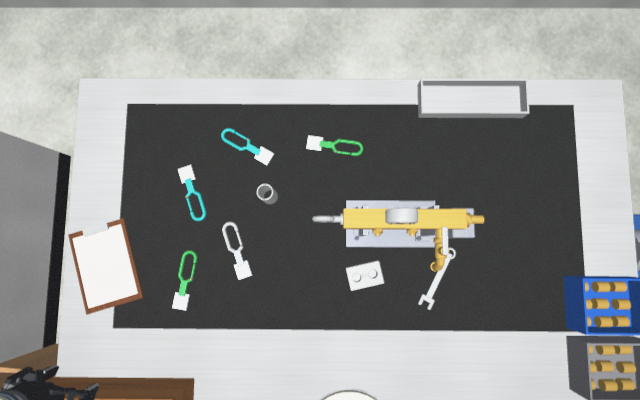

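View pics/side0.png

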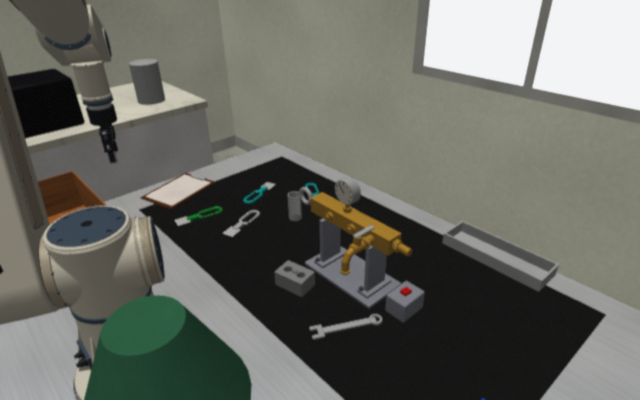

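Both views agree on the candidates (top view pixels): turquoise hooks at (245,145) and (192,195), green hooks at (335,146) and (187,280), and one bare steel hook at (236,250), with its tally at (243,270) and nose at about (230,226). The steel one fits the description, because it is neither green nor turquoise. The eye bolt is at about (328,219), the manifold runs along y, the stub is at (266,193), the block at (365,275) and the spanner at (437,280). I'll confirm the hook in an enlarged crop.

```bash
cat > h.py <<'E'
import numpy as np, cv2
from scipy.spatial.transform import Rotation as Ro
from rig import r
def cam(n,s=None):
    c=r.calibration(n); K=np.array([[c['fx'],0,c['cx']],[0,c['fy'],c['cy']],[0,0,1]])
    if n!='wrist': return K,np.array(c['R']),np.array(c['t'])
    s=s or r.sense(); M=np.array(c['mount']); T=np.eye(4); T[:3,:3]=Ro.from_euler('xyz',s['tcp_rot']).as_matrix(); T[:3,3]=s['eef_pos']
    W=np.linalg.inv(T@M); return K,W[:3,:3],W[:3,3]
def ray(C,u,v,z):
    K,R,t=C; o=-R.T@t; d=R.T@np.linalg.solve(K,[u,v,1]); return o+d*(z-o[2])/d[2]
def proj(C,X):
    K,R,t=C; p=(R@np.atleast_2d(X).T+t[:,None]); p=K@p; return (p[:2]/p[2]).T
E
python3 - <<'E'
from h import *
C=cam('top')
for n,u,v,z in [('tally',243,270,5),('nose',230,226,5),('shank',239,257,5),('eye',328,219,178),('barL',344,219,200),('barR',468,219,200),('stub',266,193,0)]: print(n,ray(C,u,v,z).round(0))
im=cv2.imread('pics/top0.png')
a=cv2.resize(im[205:295,195:285],(400,400),interpolation=3); b=cv2.resize(im[175:265,300:390],(400,400),interpolation=3)
cv2.imwrite('pics/crop0.png',np.hstack([a,b]))
E
```

```text
tally [438. 295.   5.]
nose [560. 335.   5.]
shank [474. 307.   5.]
eye [569.  59. 178.]
barL [567.  23. 200.]
barR [ 569. -259.  200.]
stub [655. 237.   0.]
```

View pics/crop0.png

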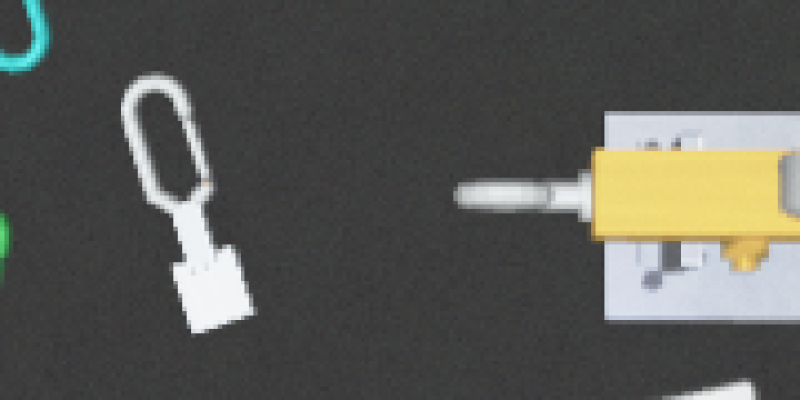

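The crop shows the bare steel hook on the left: nose bend at crop (153,73), tally end at (223,323). The thinner gate is on its right side (world -y), hinge at about (207,185), and the spine is on the left. The ring is on the right, seen edge-on, with its outer end at crop (455,195). This is the hook to use. Next I work out its pose and a view pose above it.

```bash
cat >> h.py <<'E'
def go(p,yaw,s=None,rpy=None):
    "shift (m) and turn (10 deg) in tool axes from the present pose to TCP p (mm), tool down at yaw (rad)"
    s=s or r.sense(); R0=Ro.from_euler('xyz',s['tcp_rot']); R1=Ro.from_euler('xyz',rpy or [-np.pi/2,0,yaw])
    d=R0.inv().apply(np.array(p)-s['eef_pos'])/1000; t=np.degrees((R0.inv()*R1).as_rotvec())/10
    print('shift',d.round(4),'turn',t.round(3)); return d,t
E
python3 - <<'E'
from h import *
C=cam('top')
f=lambda x,y,dx,dy:(dx+x/4.4444-.5+.1125+.0, dy+y/4.4444-.4)
n=ray(C,*f(153,73,195,205),5); t=ray(C,*f(223,323,195,205),5)
psi=np.arctan2(n[1]-t[1],n[0]-t[0]); o=t+(n-t)*56/163
print(n,t,np.linalg.norm(n-t),psi,np.degrees(psi),o)
print('eye outer',ray(C,*f(55,195,300,175),178))
go([o[0],o[1],140],psi+np.pi/2)
E
```

```text
[574.47594845 338.2884935    5.        ] [418.43990497 289.40396269   5.        ] 163.51435477130707 0.3036044143642418 17.39525158461208 [472.04738003 306.19864812   5.        ]
eye outer [569.79292988  96.72100711 178.        ]
shift [-0.1655  0.0909 -0.3254] turn [-2.00e-03 -3.91e+00 -6.00e-03]
```

Emit:
servo_tool(
  motion=[
    [1, -0.1655, 0.09, -0.3255, 0, -3.91, 0],
    [1, -0.1655, 0.09, -0.3255, 0, -3.91, 0],
    [1, -0.1655, 0.09, -0.3255, 0, -3.91, 0],
    [1, -0.1655, 0.09, -0.3255, 0, -3.91, 0],
    [1, -0.1655, 0.09, -0.3255, 0, -3.91, 0],
    [1, -0.1655, 0.09, -0.3255, 0, -3.91, 0],
    [1, -0.1655, 0.09, -0.3255, 0, -3.91, 0],
    [1, -0.1655, 0.09, -0.3255, 0, -3.91, 0],
    [1, -0.1655, 0.09, -0.3255, 0, -3.91, 0],
    [1, -0.1655, 0.09, -0.3255, 0, -3.91, 0],
  ],
)

```text
clock: 1.4
eef_pos: [471.7, 307.7, 141.6]
tcp_rot: [-1.571, -0.0, 1.876]
contact_force: [0.7, 0.4, 0.7]
opening: 0.998
```

```bash
python3 - <<'E'
from h import *
s=r.sense(); print(s['clock'],s['eef_pos'],s['tcp_rot'],s['contact_force']); C=cam('wrist',s)
im=r.grab_frame('wrist')[:,:,::-1].copy(); cv2.imwrite('pics/w1.png',im)
np.savez('w1.npz',K=C[0],R=C[1],t=C[2])
# predicted key points of the hook
psi=.3036;o=np.array([472,306.2,0]);Rz=Ro.from_euler('z',psi).as_matrix()
for x,y in [(107,0),(-56,20),(-56,-20),(-56,0)]: print(x,y,proj(C,o+Rz@np.array([x,y,5])))
E
```

```text
1.4 [471.73053317 307.72068559 141.63571015] [-1.57127900e+00 -2.48897901e-04  1.87628895e+00] [0.6652465  0.39629695 0.74430652]
107 0 [[322.4026139  293.66414737]]
-56 20 [[346.30726811 124.11777796]]
-56 -20 [[298.57215147 123.99661907]]
-56 0 [[322.44258255 124.0572058 ]]
```

View pics/w1.png

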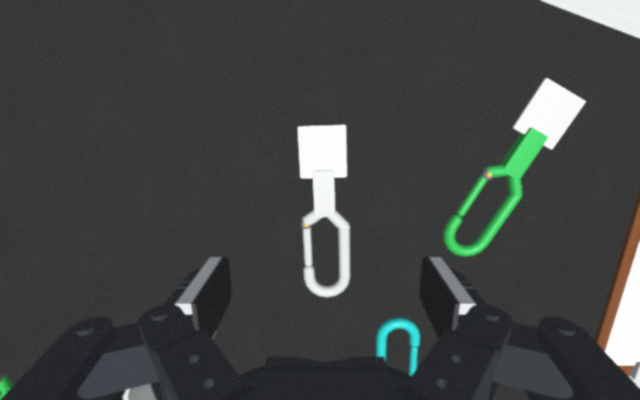

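The wrist picture shows the steel hook below the gripper: tally from (298,125) to (347,178), nose end at (327,296), gate on the left with its hinge at (306,225). The nearby hooks are green (right) and turquoise (bottom). I refine the pose from the mask.

```bash
python3 - <<'E'
from h import *
d=np.load('w1.npz');C=(d['K'],d['R'],d['t'])
im=cv2.imread('pics/w1.png'); hsv=cv2.cvtColor(im,cv2.COLOR_BGR2HSV)
m=((hsv[...,2]>115)&(hsv[...,1]<60)).astype(np.uint8)
n,l,st,ce=cv2.connectedComponentsWithStats(m); m=(l==l[150,322]).astype(np.uint8); print(st[l[150,322]])
ys,xs=np.nonzero(m); P=np.array([ray(C,u,v,5) for u,v in zip(xs,ys)])[:,:2]
psi=.3036;o=np.array([472,306.2])
from scipy.optimize import least_squares
for it in range(8):
    c,s_=np.cos(psi),np.sin(psi); q=(P-o)@np.array([[c,-s_],[s_,c]])
    x,y=q.T
    def ed(sel): return (np.percentile(y[sel],1)+np.percentile(y[sel],99))/2, np.ptp(np.percentile(y[sel],[1,99]))
    loop=(x>78)&(x<90); tal=(x<-22)&(x>-50); shank=(x>2)&(x<15)
    a,b,k=ed(loop),ed(tal),ed(shank)
    psi+=(a[0]-b[0])/(84+36); mid=k[0]; 
    ex=(x.max(),x.min())
    dx=((ex[0]-107)+(ex[1]+56))/2
    dy=(b[0]+a[0])/2
    o=o+np.array([c*dx-s_*dy,s_*dx+c*dy])
print(o,psi,np.degrees(psi),'loop',a,'tal',b,'shank',k,ex)
go([*(o+3*np.array([np.cos(psi),np.sin(psi)])),4],psi+np.pi/2)
E
```

```text
[ 297  124   54  174 5476]
[473.66486816 307.75627809] 0.34046333107730636 19.507111949694895 loop (np.float64(-3.808509063674137e-12), np.float64(45.145445229702204)) tal (np.float64(-3.963052108701959e-12), np.float64(41.17829305300573)) shank (np.float64(0.07927463142211799), np.float64(20.000300107375903)) (np.float64(108.81206597653626), np.float64(-57.812065976538705))
shift [-0.0004  0.1376 -0.0048] turn [ 0.003 -0.201  0.001]
```

Emit:
servo_tool(
  motion=[
    [0.2, 0, 0.06, -0.005, 0, -0.2, 0],
    [0.2, 0, 0.11, -0.005, 0, -0.2, 0],
    [0.2, 0, 0.13, -0.005, 0, -0.2, 0],
    [0.2, 0, 0.138, -0.005, 0, -0.2, 0],
    [0.2, 0, 0.138, -0.005, 0, -0.2, 0],
    [0.2, 0, 0.138, -0.005, 0, -0.2, 0],
  ],
  grip_force=100,
)

```text
clock: 2.2
eef_pos: [477.8, 308.7, 4.5]
tcp_rot: [-1.573, -0.0, 1.91]
contact_force: [0.5, -0.1, 0.8]
opening: 0.602
```

Emit:
servo_tool(
  motion=[
    [-1, 0, 0, 0, 0, 0, 0],
    [-1, 0, 0, 0, 0, 0, 0],
    [-1, 0, 0, 0, 0, 0, 0],
    [-1, 0, 0, 0, 0, 0, 0],
    [-1, 0, 0, 0, 0, 0, 0],
    [-1, 0, 0, 0, 0, 0, 0],
  ],
)

```text
clock: 2.95
eef_pos: [477.5, 308.3, 4.4]
tcp_rot: [-1.572, -0.0, 1.909]
contact_force: [-2.5, -1.1, 10.0]
opening: 0.17
```

```bash
python3 - <<'E'
from h import *
go([507,170,177],np.pi/2)
E
```

```text
shift [-0.1402 -0.1727  0.0179] turn [0.006 1.939 0.003]
```

Emit:
servo_tool(
  motion=[
    [-1, 0, -0.03, 0, 0, 0, 0],
    [-1, 0, -0.08, 0, 0, 0, 0],
    [-1, 0, -0.14, 0, 0, 0, 0],
    [-1, -0.04, -0.172, 0.005, 0, 0.6, 0],
    [-1, -0.09, -0.172, 0.012, 0, 1.3, 0],
    [-1, -0.14, -0.172, 0.018, 0, 1.94, 0],
    [-1, -0.14, -0.172, 0.018, 0, 1.94, 0],
    [-1, -0.14, -0.172, 0.018, 0, 1.94, 0],
    [-1, -0.14, -0.172, 0.018, 0, 1.94, 0],
    [-1, -0.14, -0.172, 0.018, 0, 1.94, 0],
    [-1, -0.14, -0.172, 0.018, 0, 1.94, 0],
  ],
)

```text
clock: 4.32
eef_pos: [506.5, 170.6, 175.2]
tcp_rot: [-1.571, 0.0, 1.572]
contact_force: [-0.0, 0.5, -1.5]
opening: 0.168
```

```bash
python3 - <<'E'
from h import *
s=r.sense(); print(s['clock'],s['eef_pos'],s['tcp_rot'],s['contact_force']); C=cam('wrist',s)
im=r.grab_frame('wrist')[:,:,::-1].copy(); cv2.imwrite('pics/w2.png',im)
np.savez('w2.npz',K=C[0],R=C[1],t=C[2],p=s['eef_pos'],rot=s['tcp_rot'])
cv2.imwrite('pics/s2.png',r.grab_frame('side')[:,:,::-1]); cv2.imwrite('pics/t2.png',r.grab_frame('top')[:,:,::-1])
E
```

```text
4.325 [506.47921595 170.62672307 175.20513002] [-1.57065149e+00  1.55995265e-05  1.57194000e+00] [-0.04741886  0.47379179 -1.46571321]
```

View pics/w2.png

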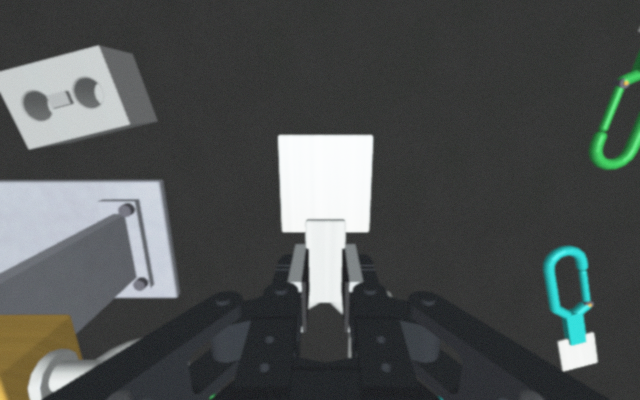

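The wrist view shows the steel hook held by its shank between the fingers: tally from (278,135) to (373,232), no visible yaw. The nose and ring are hidden by the gripper, so I check both in the top and side views and compare with a projected hook and ring model.

```bash
cat >> h.py <<'E'
def hookpts(p,rot,ox=-3.8,cz=0.6,oy=0,yaw=0):
    "world points of hook outline; hook frame axes x fwd=-tool z, y = tool x... at tool yaw 90deg"
    Rt=Ro.from_euler('xyz',rot).as_matrix(); B=np.column_stack([-Rt[:,2],Rt[:,0],-Rt[:,1]])@Ro.from_euler('z',yaw).as_matrix()
    B[:,1]*=1
    o=np.array(p)+B@np.array([ox,oy,cz])   # point at hook z=5
    return o,B
def ringpts(e,yaw=0):
    a=np.linspace(0,2*np.pi,25); R=Ro.from_euler('z',yaw).as_matrix()
    return [np.array(e)+ (R@np.c_[0*a,k*np.cos(a),k*np.sin(a)].T).T for k in (15,27)]
E
python3 - <<'E'
from h import *
d=np.load('w2.npz'); p,rot=d['p'],d['rot']
Rt=Ro.from_euler('xyz',rot).as_matrix(); print(Rt.round(2).tolist())
o,B=hookpts(p,rot); print(B.round(3).tolist(), o)
Cw=(d['K'],d['R'],d['t'])
for q in [(-56,20,0),(-56,-20,0),(-12,20,0),(-12,-20,0)]: print(q,proj(Cw,o+B@np.array(q)).round(1))
ims=[]
for n,box in (('t2',(285,190,70,60)),('s2',(270,150,90,77))):
    C=cam('top' if n[0]=='t' else 'side'); im=cv2.imread(f'pics/{n}.png'); x0,y0,w,h=box
    if n[0]=='t': x0,y0,w,h=230,180,110,110*600//400
    else: x0,y0,w,h=230,150,110,165
    k=400/w
    c=cv2.resize(im[y0:y0+h,x0:x0+w],(400,int(h*k)),interpolation=3)
    T=lambda P:((proj(C,P)+.5-[x0,y0])*k).astype(int)
    a=np.linspace(-np.pi/2,np.pi/2,15); cl=np.r_[[[30,-17]],[[73,-17]],np.c_[85+17*np.cos(a),17*np.sin(a)],[[30,17]]]
    cv2.polylines(c,[T(o+(B@np.c_[cl,0*cl[:,0]].T).T)],False,(0,0,255),1)
    for R in ringpts([569,69,178]): cv2.polylines(c,[T(R)],True,(255,0,255),1)
    ims.append(c)
cv2.imwrite('pics/c2.png',np.hstack(ims)); print(np.hstack(ims).shape)
E
```

```text
[[-0.0, -0.0, -1.0], [1.0, -0.0, -0.0], [-0.0, -1.0, 0.0]]
[[1.0, -0.001, 0.0], [0.001, 1.0, 0.0], [-0.0, -0.0, 1.0]] [502.67930536 170.6223866  175.80568039]
(-56, 20, 0) [[370.1 137.3]]
(-56, -20, 0) [[277.1 137.3]]
(-12, 20, 0) [[366.3 232.3]]
(-12, -20, 0) [[281.1 232.3]]
(600, 800, 3)
```

View pics/c2.png

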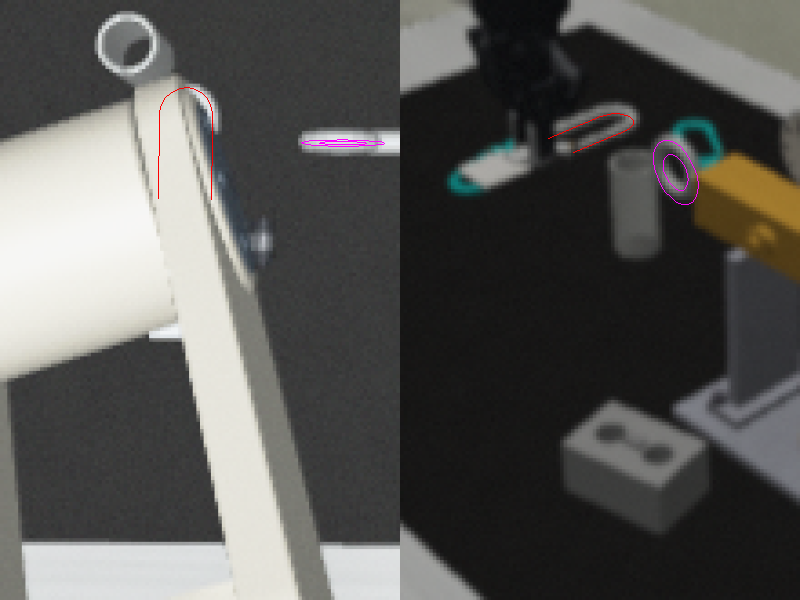

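The overlay shows the ring model (eye at about [569,69,178], outer end at crop (300,141) in the top view) on the ring. The held hook sits about level, within 2–3 mm of the model. Next I find the x relation by feel, touching the outside of the nose bend gently to the ring's near side.

Emit:
servo_tool(
  motion=[
    [-1, 0, -0.0025, 0.03, 0, 0, 0],
    [-1, 0, -0.0025, 0.056, 0, 0, 0],
    [-1, -0.02, -0.0025, 0.056, 0, 0, 0],
    [-1, -0.05, -0.0025, 0.056, 0, 0, 0],
    [-1, -0.081, -0.0025, 0.056, 0, 0, 0],
    [-1, -0.081, -0.0025, 0.056, 0, 0, 0],
    [-1, -0.081, -0.0025, 0.056, 0, 0, 0],
  ],
)

```text
clock: 5.35
eef_pos: [450.8, 89.3, 177.9]
tcp_rot: [-1.571, -0.0, 1.57]
contact_force: [0.0, 0.5, -2.3]
opening: 0.17
```

Emit:
servo_tool(
  motion=[
    [-1, 0, 0, -0.001, 0, 0, 0],
    [-1, 0, 0, -0.002, 0, 0, 0],
    [-1, 0, 0, -0.003, 0, 0, 0],
    [-1, 0, 0, -0.004, 0, 0, 0],
    [-1, 0, 0, -0.005, 0, 0, 0],
    [-1, 0, 0, -0.006, 0, 0, 0],
  ],
)

```text
clock: 6.1
eef_pos: [456.7, 89.0, 177.8]
tcp_rot: [-1.571, -0.0, 1.571]
contact_force: [1.5, 0.1, -1.8]
opening: 0.169
```

Emit:
servo_tool(
  motion=[
    [-1, 0, 0, -0.001, 0, 0, 0],
    [-1, 0, 0, -0.002, 0, 0, 0],
    [-1, 0, 0, -0.002, 0, 0, 0],
  ],
)

```text
clock: 6.48
eef_pos: [458.7, 89.0, 177.8]
tcp_rot: [-1.571, 0.0, 1.571]
contact_force: [0.2, 0.5, -2.0]
opening: 0.172
```

Emit:
servo_tool(
  motion=[
    [-1, 0, 0, -0.001, 0, 0, 0],
    [-1, 0, 0, -0.001, 0, 0, 0],
  ],
)

```text
clock: 6.72
eef_pos: [459.7, 89.0, 177.8]
tcp_rot: [-1.571, -0.0, 1.571]
contact_force: [0.3, 0.1, -1.5]
opening: 0.169
```

Emit:
servo_tool(
  motion=[
    [-1, 0, 0, -0.001, 0, 0, 0],
    [-1, 0, 0, -0.001, 0, 0, 0],
  ],
)

```text
clock: 6.98
eef_pos: [460.7, 89.0, 177.8]
tcp_rot: [-1.571, 0.0, 1.571]
contact_force: [-0.6, -0.2, -1.3]
opening: 0.172
```

Emit:
servo_tool(
  motion=[
    [-1, 0, 0, -0.001, 0, 0, 0],
    [-1, 0, 0, -0.001, 0, 0, 0],
  ],
)

```text
clock: 7.22
eef_pos: [461.7, 89.0, 177.8]
tcp_rot: [-1.571, -0.0, 1.571]
contact_force: [-0.2, 0.4, -1.5]
opening: 0.171
```

Emit:
servo_tool(
  motion=[
    [-1, 0, 0, -0.001, 0, 0, 0],
    [-1, 0, 0, -0.001, 0, 0, 0],
  ],
)

```text
clock: 7.48
eef_pos: [462.7, 89.0, 177.8]
tcp_rot: [-1.571, -0.0, 1.571]
contact_force: [-0.1, -0.1, -1.8]
opening: 0.171
```

Emit:
servo_tool(
  motion=[
    [-1, 0, 0, -0.001, 0, 0, 0],
    [-1, 0, 0, -0.001, 0, 0, 0],
  ],
)

```text
clock: 7.72
eef_pos: [463.0, 89.0, 177.6]
tcp_rot: [-1.569, 0.0, 1.571]
contact_force: [-3.3, -0.2, -1.1]
opening: 0.167
```

Contact came at TCP x ≈ 462.9, with about 3 N. That puts the gate press (hook x = 65) at TCP x ≈ 511 and the seat at TCP x ≈ 486. I back off, go round, and come up to the gate side.

Emit:
servo_tool(
  motion=[
    [-1, 0, 0, 0.008, 0, 0, 0],
    [-1, 0.025, 0, 0.008, 0, 0, 0],
    [-1, 0.051, 0, 0.008, 0, 0, 0],
    [-1, 0.051, 0, -0.02, 0, 0, 0],
    [-1, 0.051, 0, -0.0473, 0, 0, 0],
    [-1, 0.04, 0, -0.0473, 0, 0, 0],
    [-1, 0.033, 0, -0.0473, 0, 0, 0],
    [-1, 0.033, 0, -0.0473, 0, 0, 0],
    [-1, 0.033, 0, -0.0473, 0, 0, 0],
  ],
)

```text
clock: 8.85
eef_pos: [510.5, 122.0, 177.9]
tcp_rot: [-1.571, -0.0, 1.57]
contact_force: [-0.1, 0.5, -1.0]
opening: 0.175
```

Emit:
servo_tool(
  motion=[
    [-1, -0.0015, 0, 0, 0, 0, 0],
    [-1, -0.003, 0, 0, 0, 0, 0],
    [-1, -0.003, 0, 0, 0, 0, 0],
  ],
)

```text
clock: 9.22
eef_pos: [510.9, 119.0, 177.8]
tcp_rot: [-1.571, 0.0, 1.571]
contact_force: [-0.1, 0.4, -1.5]
opening: 0.172
```

Emit:
servo_tool(
  motion=[
    [-1, -0.0015, 0, 0, 0, 0, 0],
    [-1, -0.003, 0, 0, 0, 0, 0],
    [-1, -0.003, 0, 0, 0, 0, 0],
  ],
)

```text
clock: 9.6
eef_pos: [510.8, 116.2, 177.8]
tcp_rot: [-1.571, -0.0, 1.571]
contact_force: [-0.9, 2.9, -1.4]
opening: 0.17
```

Emit:
servo_tool(
  motion=[
    [-1, -0.0015, 0, 0, 0, 0, 0],
    [-1, -0.0025, 0, 0, 0, 0, 0],
    [-1, -0.0025, 0, 0, 0, 0, 0],
  ],
)

```text
clock: 9.98
eef_pos: [510.8, 113.5, 177.7]
tcp_rot: [-1.571, -0.0, 1.571]
contact_force: [-1.5, 2.9, -0.2]
opening: 0.171
```

Emit:
servo_tool(
  motion=[
    [-1, -0.0015, 0, 0, 0, 0, 0],
    [-1, -0.003, 0, 0, 0, 0, 0],
    [-1, -0.0045, 0, 0, 0, 0, 0],
    [-1, -0.006, 0, 0, 0, 0, 0],
  ],
)

```text
clock: 10.48
eef_pos: [511.2, 107.5, 177.9]
tcp_rot: [-1.571, -0.0, 1.571]
contact_force: [0.6, 3.7, -1.9]
opening: 0.171
```

Emit:
servo_tool(
  motion=[
    [-1, -0.0015, 0, 0, 0, 0, 0],
    [-1, -0.003, 0, 0, 0, 0, 0],
    [-1, -0.0045, 0, 0, 0, 0, 0],
    [-1, -0.006, 0, 0, 0, 0, 0],
    [-1, -0.006, 0, 0, 0, 0, 0],
  ],
)

```text
clock: 11.1
eef_pos: [510.8, 101.4, 177.8]
tcp_rot: [-1.571, 0.0, 1.571]
contact_force: [-0.2, 3.7, -1.1]
opening: 0.168
```

Emit:
servo_tool(
  motion=[
    [-1, -0.0015, 0, 0, 0, 0, 0],
    [-1, -0.003, 0, 0, 0, 0, 0],
    [-1, -0.0045, 0, 0, 0, 0, 0],
    [-1, -0.0045, 0, 0, 0, 0, 0],
  ],
)

```text
clock: 11.6
eef_pos: [510.6, 96.8, 177.7]
tcp_rot: [-1.57, 0.0, 1.571]
contact_force: [-0.8, 4.6, -1.3]
opening: 0.172
```

Emit:
servo_tool(
  motion=[
    [-1, -0.0015, 0, 0, 0, 0, 0],
    [-1, -0.003, 0, 0, 0, 0, 0],
    [-1, -0.003, 0, 0, 0, 0, 0],
  ],
)

```text
clock: 11.98
eef_pos: [510.7, 93.8, 177.7]
tcp_rot: [-1.57, 0.0, 1.571]
contact_force: [-0.9, 4.8, -1.7]
opening: 0.172
```

The gate force stayed at 3–5 N with no jump, so the bar is past the nose. Next I draw the hook back in -x.

Emit:
servo_tool(
  motion=[
    [-1, 0, 0, 0.002, 0, 0, 0],
    [-1, 0, 0, 0.004, 0, 0, 0],
    [-1, 0, 0, 0.006, 0, 0, 0],
    [-1, -0.001, 0, 0.008, 0, 0, 0],
    [-1, -0.002, 0, 0.01, 0, 0, 0],
    [-1, -0.003, 0, 0.012, 0, 0, 0],
    [-1, -0.0035, 0, 0.014, 0, 0, 0],
  ],
)

```text
clock: 12.85
eef_pos: [497.3, 90.1, 178.0]
tcp_rot: [-1.572, 0.0, 1.571]
contact_force: [-0.3, -0.5, -1.5]
opening: 0.174
```

Emit:
servo_tool(
  motion=[
    [-1, 0, 0, 0.002, 0, 0, 0],
    [-1, 0, 0, 0.004, 0, 0, 0],
    [-1, 0, 0, 0.006, 0, 0, 0],
    [-1, 0, 0, 0.0075, 0, 0, 0],
    [-1, 0, 0, 0.0075, 0, 0, 0],
  ],
)

```text
clock: 13.48
eef_pos: [489.3, 90.5, 177.8]
tcp_rot: [-1.571, 0.0, 1.571]
contact_force: [1.2, -0.3, -2.2]
opening: 0.17
```

Emit:
servo_tool(
  motion=[
    [-1, 0, 0, 0.001, 0, 0, 0],
    [-1, 0, 0, 0.002, 0, 0, 0],
    [-1, 0, 0, 0.003, 0, 0, 0],
    [-1, 0, 0, 0.003, 0, 0, 0],
  ],
)

```text
clock: 13.98
eef_pos: [486.4, 90.5, 177.8]
tcp_rot: [-1.571, 0.0, 1.571]
contact_force: [-0.2, 0.4, -1.3]
opening: 0.167
```

Emit:
servo_tool(
  motion=[
    [-1, 0, 0, 0.001, 0, 0, 0],
    [-1, 0, 0, 0.001, 0, 0, 0],
  ],
)

```text
clock: 14.22
eef_pos: [485.4, 90.5, 177.8]
tcp_rot: [-1.571, 0.0, 1.571]
contact_force: [0.4, 0.3, -1.1]
opening: 0.171
```

Emit:
servo_tool(
  motion=[
    [-1, 0, 0, 0.0005, 0, 0, 0],
    [-1, 0, 0, 0.001, 0, 0, 0],
    [-1, 0, 0, 0.001, 0, 0, 0],
  ],
)

```text
clock: 14.6
eef_pos: [484.7, 90.5, 177.9]
tcp_rot: [-1.571, -0.0, 1.571]
contact_force: [0.4, 0.5, -1.2]
opening: 0.171
```

Emit:
servo_tool(
  motion=[
    [-1, 0, 0, 0.001, 0, 0, 0],
    [-1, 0, 0, 0.001, 0, 0, 0],
  ],
)

```text
clock: 14.85
eef_pos: [484.6, 90.6, 178.2]
tcp_rot: [-1.573, -0.0, 1.571]
contact_force: [4.4, -0.9, -2.9]
opening: 0.172
```

Emit:
servo_tool(
  motion=[
    [-1, 0, 0, 0.0006, 0, 0, 0],
    [-1, 0, 0, 0.0012, 0, 0, 0],
    [-1, 0, 0, 0.0012, 0, 0, 0],
  ],
)

```text
clock: 15.22
eef_pos: [484.5, 90.6, 178.5]
tcp_rot: [-1.576, -0.0, 1.571]
contact_force: [9.0, -1.7, -2.9]
opening: 0.174
```

Emit:
servo_tool(
  motion=[
    [-1, 0, 0, 0.0003, 0, 0, 0],
    [-1, 0, 0, 0.0003, 0, 0, 0],
    [-1, 0, 0, 0.0003, 0, 0, 0],
    [-1, 0, 0, 0.0003, 0, 0, 0],
    [-1, 0, 0, 0.0003, 0, 0, 0],
  ],
)

```text
clock: 15.85
eef_pos: [484.5, 90.6, 178.6]
tcp_rot: [-1.576, -0.0, 1.571]
contact_force: [9.0, -0.8, -3.1]
opening: 0.17
```

```bash
python3 - <<'E'
from h import *
s=r.sense(); print(s['clock'],s['eef_pos'].round(1),s['contact_force'].round(1))
im=r.grab_frame('side')[:,:,::-1]; c=cv2.resize(im[165:225,255:345],(780,520),interpolation=3); cv2.imwrite('pics/s3.png',c)
E
```

```text
15.85 [484.5  90.6 178.6] [ 9.  -0.8 -3.1]
```

View pics/s3.png

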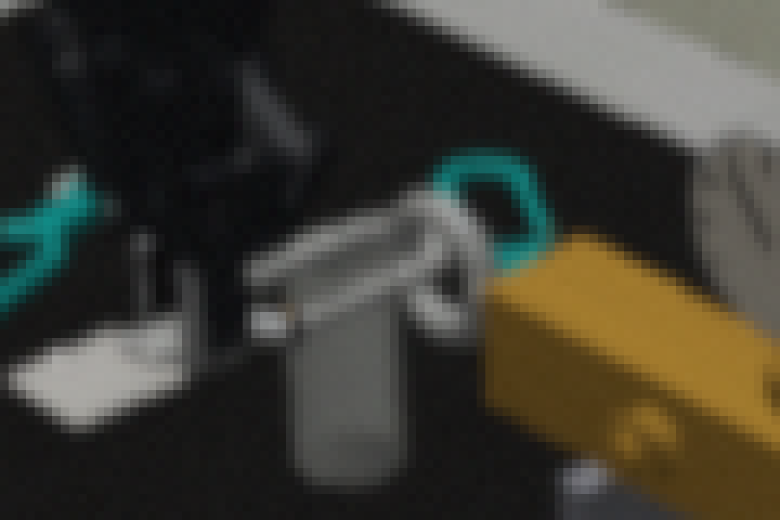

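The side view shows the gate lying straight from its hinge at (290,315) to the nose, with the ring's bar inside the bend at about (440,270). So the hook is closed behind the ring. The pull has held at 9 N for over 0.6 s. I now relax it, let go and lift clear.

Emit:
servo_tool(
  motion=[
    [-1, 0, 0, -0.001, 0, 0, 0],
    [-1, 0, 0, -0.0022, 0, 0, 0],
    [-1, 0, 0, -0.0022, 0, 0, 0],
  ],
)

```text
clock: 16.27
eef_pos: [484.6, 90.6, 177.9]
tcp_rot: [-1.572, -0.0, 1.571]
contact_force: [3.7, -0.8, -3.0]
opening: 0.168
```

Emit:
servo_tool(
  motion=[
    [0.9, 0, 0, 0, 0, 0, 0],
    [0.9, 0, 0, 0, 0, 0, 0],
    [0.9, 0, 0, 0, 0, 0, 0],
    [0.9, 0, -0.04, 0.0, 0, 0, 0],
    [0.9, 0, -0.1, 0.02, 0, 0, 0],
    [0.9, 0, -0.15, 0.06, 0, 0, 0],
    [0.9, 0, -0.17, 0.12, 0, 0, 0],
    [0.9, 0, -0.17, 0.16, 0, 0, 0],
    [0.9, 0, -0.17, 0.16, 0, 0, 0],
    [0.9, 0, -0.17, 0.16, 0, 0, 0],
    [0.9, 0, -0.17, 0.16, 0, 0, 0],
  ],
)

```text
clock: 17.65
eef_pos: [324.9, 90.6, 347.6]
tcp_rot: [-1.57, 0.0, 1.57]
contact_force: [-0.6, -0.1, 0.2]
opening: 0.953
```

Emit:
servo_tool(
  motion=[
    [0.9, 0, 0, 0, 0, 0, 0],
    [0.9, 0, 0, 0, 0, 0, 0],
    [0.9, 0, 0, 0, 0, 0, 0],
    [0.9, 0, 0, 0, 0, 0, 0],
    [0.9, 0, 0, 0, 0, 0, 0],
    [0.9, 0, 0, 0, 0, 0, 0],
    [0.9, 0, 0, 0, 0, 0, 0],
    [0.9, 0, 0, 0, 0, 0, 0],
    [0.9, 0, 0, 0, 0, 0, 0],
    [0.9, 0, 0, 0, 0, 0, 0],
    [0.9, 0, 0, 0, 0, 0, 0],
    [0.9, 0, 0, 0, 0, 0, 0],
  ],
)

```text
clock: 19.15
eef_pos: [324.1, 90.5, 347.8]
tcp_rot: [-1.571, -0.0, 1.571]
contact_force: [0.3, -0.2, -0.1]
opening: 0.95
```

Emit:
servo_tool(
  motion=[
    [0.9, 0, 0, 0, 0, 0, 0],
    [0.9, 0, 0, 0, 0, 0, 0],
    [0.9, 0, 0, 0, 0, 0, 0],
    [0.9, 0, 0, 0, 0, 0, 0],
    [0.9, 0, 0, 0, 0, 0, 0],
    [0.9, 0, 0, 0, 0, 0, 0],
    [0.9, 0, 0, 0, 0, 0, 0],
    [0.9, 0, 0, 0, 0, 0, 0],
    [0.9, 0, 0, 0, 0, 0, 0],
    [0.9, 0, 0, 0, 0, 0, 0],
    [0.9, 0, 0, 0, 0, 0, 0],
    [0.9, 0, 0, 0, 0, 0, 0],
  ],
)

```text
clock: 20.65
eef_pos: [324.1, 90.6, 347.8]
tcp_rot: [-1.571, -0.0, 1.571]
contact_force: [0.8, -1.2, -0.4]
opening: 0.956
```

Emit:
servo_tool(
  motion=[
    [0.9, 0, 0, 0, 0, 0, 0],
    [0.9, 0, 0, 0, 0, 0, 0],
    [0.9, 0, 0, 0, 0, 0, 0],
    [0.9, 0, 0, 0, 0, 0, 0],
    [0.9, 0, 0, 0, 0, 0, 0],
    [0.9, 0, 0, 0, 0, 0, 0],
    [0.9, 0, 0, 0, 0, 0, 0],
    [0.9, 0, 0, 0, 0, 0, 0],
    [0.9, 0, 0, 0, 0, 0, 0],
    [0.9, 0, 0, 0, 0, 0, 0],
    [0.9, 0, 0, 0, 0, 0, 0],
    [0.9, 0, 0, 0, 0, 0, 0],
  ],
)

```text
clock: 22.15
eef_pos: [324.1, 90.5, 347.8]
tcp_rot: [-1.571, 0.0, 1.571]
contact_force: [0.3, 0.0, 0.1]
opening: 0.955
```

Emit:
servo_tool(
  motion=[
    [0.9, 0, 0, 0, 0, 0, 0],
    [0.9, 0, 0, 0, 0, 0, 0],
    [0.9, 0, 0, 0, 0, 0, 0],
    [0.9, 0, 0, 0, 0, 0, 0],
    [0.9, 0, 0, 0, 0, 0, 0],
    [0.9, 0, 0, 0, 0, 0, 0],
    [0.9, 0, 0, 0, 0, 0, 0],
    [0.9, 0, 0, 0, 0, 0, 0],
    [0.9, 0, 0, 0, 0, 0, 0],
    [0.9, 0, 0, 0, 0, 0, 0],
    [0.9, 0, 0, 0, 0, 0, 0],
    [0.9, 0, 0, 0, 0, 0, 0],
  ],
)

```text
clock: 23.65
eef_pos: [324.1, 90.5, 347.8]
tcp_rot: [-1.571, 0.0, 1.571]
contact_force: [-0.2, -0.9, -0.4]
opening: 0.947
```

```bash
python3 - <<'E'
from h import *
a=r.grab_frame('side').copy(); 
for i in range(5): b=r.grab_frame('side').copy()
d=cv2.absdiff(a,b).max(2)[150:300,230:360]; print('motion',d.max(),(d>30).sum(),r.sense()['clock'])
cv2.imwrite('pics/s4.png',cv2.resize(b[160:290,230:400,::-1],(785,600),interpolation=3))
E
```

```text
motion 7 0 23.95
```

View pics/s4.png

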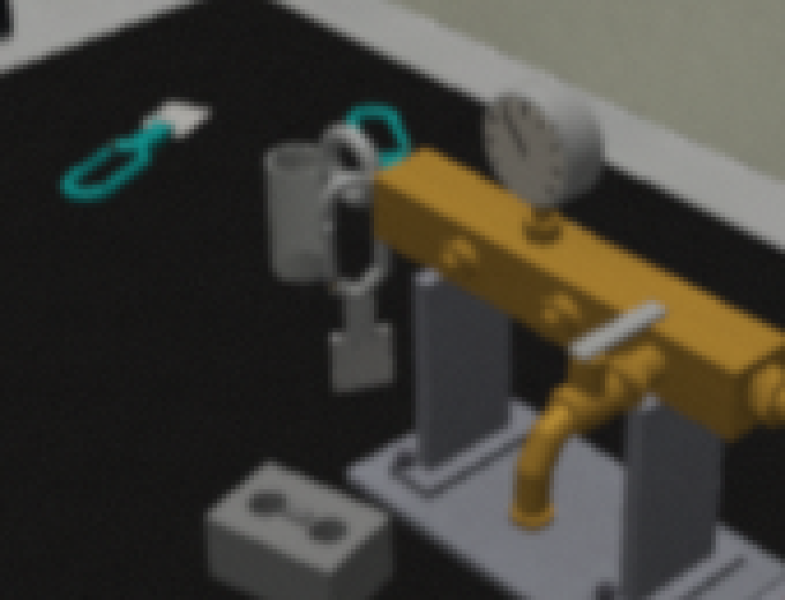

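The tag hangs nose up from the ring at (350,180), with its tally at (362,360). No change shows between frames 0.25 s apart, and the gripper is well away. The stub, block and bib cock stand as before, so I hand in.

```bash
python3 -c "
from rig import r
print(r.sign_off(), r.sense()['clock'])"
```

```text
the job is handed in; nothing more can be done
the job is handed in; nothing more can be done
```

The steel snap-hook tag is hanging nose up from the eye bolt's ring, and the job is handed in. `sign_off` gives no verdict, so the results below are my own checks.

- **Finding the x position:** I touched the nose to the ring lightly (about 3 N) to fix how the hook and ring lined up. I used that touch rather than the cameras, which differed by about 2 mm.
- **Clipping on:** The ring pushed the gate open at 3–5 N. When I drew the hook back, the sideways force dropped to zero, and the side view then showed the gate shut behind the ring.
- **Proof pull:** I held the hook back on the ring at about 9 N for over 0.6 s, slightly under the 10 N asked for but above the 7 N needed. The highest reading at the wrist while pulling or pressing was about 9 N, against the 20 N limit.
- **After letting go:** I moved the arm clear and waited about 6 s. The tag hung upright and showed no change between camera frames 0.25 s apart. At that scale I could not measure the gate angle of the hanging tag.
- **Other items:** The stub and block look unmoved in the last picture. The spanner and rocker switch were outside it; I never moved near them, but I did not check them again at the end.
- **Time:** About 24 s of the 51 s allowed.

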